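Close up the pick drawer

ROBOT

A 6-joint arm with a two-finger parallel gripper is mounted at the origin on the work surface. World frame = base frame: x ahead of the robot, y to its left, z up, the work surface at z = 0. Lengths are in mm, angles in degrees, forces in N, time in s.
With the tool pointing down it reaches from about 300 to 850 mm from the base axis. Payload 4.2 kg.
Tool frame: the origin (TCP) lies at the very end of the fingers, on their centre line; the grasp point (between the pads) lies 19 mm behind it; z points along the fingers, y is the direction in which the jaws open and shut (so a half turn about z gives the same grasp; the last joint's range is limited). The gripper opens to 91 mm and grips with 3 to 60 N. Pads are 32 mm wide; open, the fingers measure 118 mm over their backs; the gripper's body (76 mm by 178 mm) begins 60 mm behind the grasp point.
Start: joints at [-67.208, 18.312, 89.639, -0, 72.044, -1.146], TCP at [233.312, -525.556, 213.976] pointing down, gripper open.
Joint ranges: [-177.97, 177.97], [-48.28, 115.42], [12.27, 149.76], [-77.06, 257.06], [2.81, 150.46], [-146.56, 146.56]. Speed limits (degrees/s): [147.25, 147.25, 180, 180, 180, 180].

INTERFACE

Orientations are given as [roll, pitch, yaw] about the fixed x, y, z axes, in that order (R = Rz(yaw) Ry(pitch) Rx(roll)).
In Python, from workcell import monitor, eyes, job gives the robot as it stands.
- The arm moves only by the tool move_arm, never from a script. Its argument "increments" is a list that holds one entry, the list of rows, each a list of 7 numbers: the opening, from 0 (shut) to 1 (fully open), then the shift along the tool's x, y, z in cm, then the turn, a rotation vector about the tool's x, y, z in rad. In form: [[[jaw, x, y, z, ax, ay, az], ...]]. A call has 1 to 12 rows; each row shifts and turns the pose as measured when the row begins, along the tool's axes as they then stand; what a row does not reach is not made up. A row lasts 1/8 s, in which the tool goes at most 62.5 mm and 10.7 degrees, less where a joint would pass 70% of its speed; a pose out of reach is approached as far as the arm can. A call is refused whole if a number of a shift passes 6.25 or a number of a turn 0.188, either way. A call with a gripper value outside its range is refused whole. The fingers move at their own pace and stop on an object; "force" is the grip in N (left out, the last holds). Time passes only in rows, so rows that do not move let the fingers close. It gives the time, the measured TCP pose, the force and the opening at its end, in the units of the state.
- monitor.state(): the state, without advancing time (a new reading comes with each control period).
- eyes.grab_frame(name): name is "side" or "top"; returns a dict with "color" (420x560x3 uint8, red, green, blue), "z_map" (420x560 float32, mm along the optical axis (not along the pixel's ray), 0 where there is no reading), "camera_matrix" (3x3 intrinsics, pixels), "dist_coeffs" ([k1, k2, p1, p2, k3] as OpenCV has them; the pictures are not rectified), "rvec" (rotation vector, rad) and "tvec" (3), from world to camera coordinates, as OpenCV has them. Camera axes: x right, y down, z forward; pixel columns grow to the right and rows downward; lengths in mm; the calibration is good to about 2 mm. A picture is of the moment at which its call begins.
- job.job_done(): hands the job in, once; it reports no verdict.
The state is a dict: "time_s": time; "qpos": joint angles; "qvel": joint speeds; "effort": joint torques, N m; "ee_pos": TCP position; "ee_rot": TCP orientation; "force": force on the tool from outside, world axes, zero at the start; "torque": the same for the moment, N m; "gripper_width": finger opening in mm.
Only numpy, scipy, OpenCV 4.12 (cv2) and the standard library are available. Lean on these libraries where they do the work, as an engineer would, in place of code of your own. Each camera call takes 0.05 s, during which the arm holds its last target. There are 200 camera calls.

TASK

Close up the pick drawer for the night: fold the pick tin's lid over and press it down by its front lip until it snaps fully shut, gently enough not to crack the celluloid. Then push the drawer fully home past its catch, and last fold the brass clamp on top of the chest forward and press it down until it clips over the drawer front. Leave the mug of slides, the nut and the tuner where they are.

Things in the scene. Friction and masses are not known exactly. Their poses are not given: they have to be found in the camera images.
- chest: Low pine chest fixed on the counter, 200 deep x 260 wide x 85 mm high, one drawer. Origin: bottom centre of its front face; +x runs into the chest (the drawer opens along -x, towards the robot), +y to the left seen from the robot, z up. Chest coordinates below are mm in this frame.
- drawer (a joint): Drawer opening in m: 0 fully home, grows along the chest's -x (stop at 0.135). About 2 N of friction; in the last 10 mm a sprung roller catch takes 8 to 13 N to pass, half way through it pulls the drawer in and holds it at 0 (meeting it may jolt to 25 N). The drawer cannot go in with the tin's lid standing up or the clamp already down.
- drawer_front (a point): Middle of the upper outer edge of the drawer's front panel (chest x = -14 - opening, y 0, z 78). The panel is 252 wide, 14 thick, from z 6 to z 78. A brass knob at its middle (y 0, z 42) sticks out 27 mm, diameter 22 mm.
- tin_lid: Lid of the red celluloid pick tin. Origin: middle of its hinge axis on the tin's rear rim, chest x = 90 - opening, y = -50, z 52; shut, its axes are the chest's and the lid runs to -x; it opens by turning about +y. The tin, 70 (x) x 90 (y) x 34 mm, is fixed to the drawer's floor (z 18 to 52). The lid cracks if the fingers press on it with more than 45 N.
- lid_hinge (a joint): Lid angle in rad: 0 fully shut, 1.57 upright, opens away from the robot. Light hinge friction holds it at any angle. From about 0.13 rad down a sprung catch resists: 10 to 14 N pressed at the front lip, more the nearer to the hinge; from about 0.05 rad it snaps to 0 and stays. Not pressed that far, it stands ajar. A moving finger may feel a jolt to 25 N as it meets the catch.
- lid_lip (a point): Middle of the lid's front edge on its outer (top) face, 79 mm from the hinge axis. The lid is a plate 5 mm thick, 92 mm wide; its outer face lies 5 mm off the hinge axis (z 57 when shut). A 26 mm wide tab hangs 17 mm down at the front edge and carries the catch's bead.
- clamp (a joint): Clamp angle in rad: 0 folded down (bar level, pointing to the chest's -x), 1.57 upright; hinge along the chest's y. Light friction holds it at any angle. From about 0.35 rad down a sprung catch on the drawer front resists: 8 to 10 N pressed near the bar's end; from about 0.12 rad it snaps to 0. It clips only if the drawer is home.
- clamp_pivot (a point): Hinge axis of the clamp, on the chest's top near its front edge at the left: chest x 22, y 76.5, z 95.
- clamp_end (a point): Free end of the brass clamp bar on its outer face (top when down, far side when upright), 62 mm from the pivot. Bar 18 wide, 8 thick, centred on the pivot axis; a lip 33 mm long hangs from it 42 to 48 mm from the pivot (in front of the drawer front when down). A keeper beside it on the drawer's panel rises to z 104 at y 94 to 104.
- mug: White ceramic mug, 78 mm across, 90 high, handle at its +y, with two glass slides standing in it up to about 125 mm high; stands on the counter right of the chest. Origin: centre of its underside. Leave alone.
- nut: Black ebony guitar nut, 7 x 44 x 10 mm, lying on the counter left of the drawer. Origin: centre of its underside. Leave alone.
- tuner: Chrome clip-on tuner body, 30 x 56 x 22 mm, lying on the rear half of the chest's top. Origin: centre of its underside. Leave alone.

How it is judged:
By the outcome, as a careful person would: the job done as asked, in the order asked, and still so for the second after the job is handed in, with the robot touching nothing.
It also fails if it takes over 67 s, if anything falls off the work surface, if the arm or the gripper's body presses on something with over 40 N, if the wrist force passes 120 N, or if a joint passes its speed limit or range.

## Working session

There is one attempt and no reset: what is moved stays moved. The work goes in short steps, Python scripts to look and compute and a tool call to move; the robot and the scene stay as the last step left them, time stands still between calls to the robot, and variables do not carry over. Pictures are saved under pics/ and viewed, about 8 in all and at most 12, crops included, and the job is handed in when it is done.

Besides the shell and the picture viewer there is one more tool, called after "Call:" as name(argument=value, ...) on one line, values as JSON. move_arm: Moves the arm, as the interface text tells. Its arguments: {"type":"object","properties":{"increments":{"type":"array"},"force":{"type":"number"}},"required":["increments"]}

```bash
mkdir -p pics; cat > h.py <<'E'
import numpy as np, cv2
from workcell import monitor, eyes, job
from scipy.spatial.transform import Rotation as R
def grab(n,fn=None):
    f=eyes.grab_frame(n)
    if fn: cv2.imwrite('pics/'+fn,f['color'][:,:,::-1])
    return f
def cloud(f):
    h,w=f['z_map'].shape
    u,v=np.meshgrid(np.arange(w),np.arange(h))
    p=cv2.undistortPoints(np.stack([u,v],-1).reshape(-1,1,2).astype(float),f['camera_matrix'],f['dist_coeffs']).reshape(h,w,2)
    z=f['z_map'].astype(float)
    c=np.dstack([p*z[...,None],z])
    M=cv2.Rodrigues(np.array(f['rvec'],float))[0]
    W=(c-np.array(f['tvec'],float).ravel())@M
    W[z<=0]=np.nan
    return W
E
python3 - <<'E'
from h import *
a=grab('side','s1.png');b=grab('top','t1.png')
np.savez('f1.npz',s=cloud(a),t=cloud(b),sc=a['color'],tc=b['color'])
for f in(a,b):
    M=cv2.Rodrigues(np.array(f['rvec'],float))[0];print(-M.T@np.array(f['tvec']).ravel(),M[2])
print(monitor.state())
im=np.hstack([cv2.imread('pics/s1.png'),cv2.imread('pics/t1.png')])
E
```

```text
[463.44422212 705.00726794 636.13910048] [ 0.17581567 -0.78446781 -0.59472607]
[ 477.03527087   -5.78893267 1129.83919169] [ 0.1345448   0.01639381 -0.99077189]
{'time_s': 0.1, 'qpos': array([-6.72061068e+01,  1.83464382e+01,  8.96985607e+01,  1.82888989e-04,
        7.20443139e+01, -1.14548099e+00]), 'qvel': array([-0.09419206, -0.14061702, -0.19939416,  0.02280977,  0.09320759,
       -0.00882516]), 'effort': array([-3.59355579e-05, -4.13333774e+01, -2.32508916e+01,  7.28027313e-02,
        4.21166746e-02, -5.83503993e-05]), 'ee_pos': array([ 233.14931379, -525.11943869,  213.22559216]), 'ee_rot': array([-1.79910709e+02, -1.95931728e-03,  2.39393162e+01]), 'force': array([ 0.84410777, -1.23464656,  0.47080662]), 'torque': array([ 0.00997596, -0.01701343, -0.03401193]), 'gripper_width': 90.83268815606928}
```

View pics/s1.png

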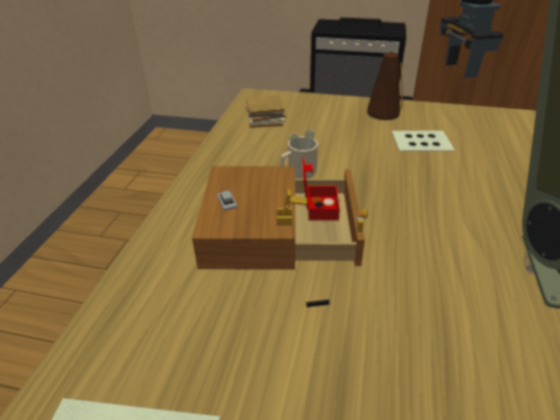

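View pics/t1.png

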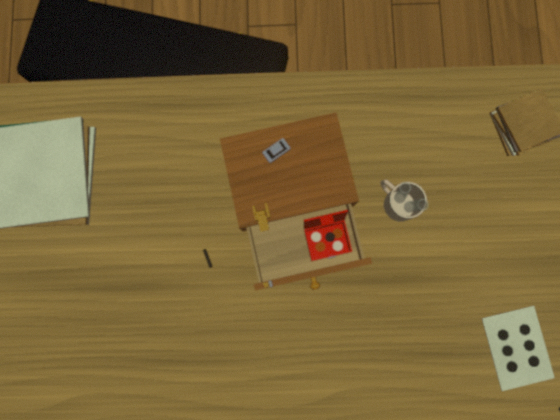

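The side view shows the open drawer (295–365, 170–260) with the red lid upright near (308,175). The top view shows the chest at (220–357, 115–228), the tin at (328,240), the clamp at (262,217), the knob at (315,284) and the mug at (407,200).

```bash
python3 - <<'E'
from h import *
d=np.load('f1.npz');t=d['t'];s=d['s']
# chest top
m=(abs(t[...,2]-85)<6); m[:, :210]=0;m[:,375:]=0;m[:105]=0;m[235:]=0
n,l,st,ce=cv2.connectedComponentsWithStats(m.astype(np.uint8)); k=1+np.argmax(st[1:,4]);p=t[l==k]
print('n',len(p),'z',np.median(p[:,2]))
r=cv2.minAreaRect(p[:,:2].astype(np.float32));print(r);print(cv2.boxPoints(r))
c=np.array(r[0]);
for yaw in [r[2]-90,r[2]]:
  if abs(yaw)<45: y=np.radians(yaw)
ex=np.array([np.cos(y),np.sin(y)]);ey=np.array([-ex[1],ex[0]])
O=c-100*ex
print('yaw',np.degrees(y),'O',O)
np.savez('chest.npz',O=O,y=y)
def tochest(W): 
  q=W.copy();q[...,:2]=np.stack([(W[...,:2]-O)@ex,(W[...,:2]-O)@ey],-1);return q
for nm,W,C in(('t',t,d['tc']),('s',s,d['sc'])):
  q=tochest(W);C=C.astype(int)
  def rep(n,mm):
    a=q[mm&np.isfinite(q[...,2])]
    if len(a):print(nm,n,len(a),np.percentile(a,[2,50,98],axis=0).round(0).tolist())
  inb=(q[...,0]>-200)&(q[...,0]<210)&(abs(q[...,1])<140)
  rep('top',inb&(abs(q[...,2]-85)<4)&(q[...,0]>0))
  rep('panel',inb&(q[...,0]<-60)&(q[...,2]>65)&(q[...,2]<90))
  rep('knob',inb&(q[...,0]<-60)&(abs(q[...,1])<30)&(q[...,2]>25)&(q[...,2]<55))
  red=(C[...,0]>120)&(C[...,1]<50)&inb
  rep('red',red);rep('redhigh',red&(q[...,2]>65))
  rep('clamp',inb&(q[...,2]>92)&(abs(q[...,1]-76)<35)&(q[...,0]<60))
  rep('clampup',inb&(q[...,2]>115)&(abs(q[...,1]-76)<35)&(q[...,0]<60))
  rep('mug',(q[...,1]<-140)&(q[...,1]>-300)&(abs(q[...,0])<150)&(q[...,2]>30)&(q[...,2]<150))
  rep('tuner',inb&(q[...,0]>80)&(q[...,2]>95)&(q[...,2]<130))
  rep('red',red)
  e=red&(q[...,2]>65)
  if nm=='s':print(q[e][::6].round(0).tolist())
  e=inb&(q[...,2]>92)&(abs(q[...,1]-76)<35)&(q[...,0]<60)
  print(q[e][::4].round(0).tolist())
for i,n in(('s1',(270,140,110,130)),('t1',(215,180,170,120))):
  x,y0,w,h=n;im=cv2.imread(f'pics/{i}.png')[y0:y0+h,x:x+w]
  cv2.imwrite(f'pics/{i}c.png',cv2.resize(im,(390,390*h//w) if i=='t1' else (390,460),interpolation=cv2.INTER_CUBIC))
a=cv2.imread('pics/s1c.png');b=cv2.imread('pics/t1c.png');H=460
b=cv2.copyMakeBorder(b,0,H-b.shape[0],0,0,cv2.BORDER_CONSTANT)
cv2.imwrite('pics/c1.png',np.hstack([a,b]))
E
```

```text
n 10519 z 84.22955903871764
((699.0958862304688, -5.152618408203125), (201.76934814453125, 260.58587646484375), 11.138448715209961)
[[ 574.9415   103.19708]
 [ 625.2816  -152.48022]
 [ 823.25024 -113.50232]
 [ 772.91016  142.17499]]
yaw 11.138448715209961 O [600.97956124 -24.47066102]
t top 9921 [[4.0, -125.0, 81.0], [96.0, -6.0, 84.0], [196.0, 124.0, 88.0]]
t panel 768 [[-134.0, -121.0, 73.0], [-128.0, -8.0, 77.0], [-121.0, 120.0, 81.0]]
t knob 143 [[-160.0, -27.0, 26.0], [-142.0, -5.0, 48.0], [-64.0, 9.0, 53.0]]
t red 914 [[-97.0, -92.0, 17.0], [-49.0, -49.0, 22.0], [-20.0, -8.0, 134.0]]
t redhigh 181 [[-39.0, -88.0, 115.0], [-26.0, -50.0, 131.0], [-19.0, -15.0, 135.0]]
t clamp 318 [[-132.0, 61.0, 97.0], [2.0, 78.0, 136.0], [34.0, 101.0, 156.0]]
t clampup 193 [[-22.0, 68.0, 130.0], [-1.0, 76.0, 138.0], [18.0, 85.0, 157.0]]
t mug 1108 [[-59.0, -267.0, 34.0], [-18.0, -228.0, 84.0], [28.0, -193.0, 117.0]]
t tuner 197 [[128.0, -6.0, 95.0], [143.0, 17.0, 103.0], [161.0, 41.0, 109.0]]
t red 914 [[-97.0, -92.0, 17.0], [-49.0, -49.0, 22.0], [-20.0, -8.0, 134.0]]
[[37.0, 65.0, 101.0], [34.0
[... 4636 characters left out ...]
0, 104.0], [22.0, 88.0, 103.0], [14.0, 88.0, 103.0], [-121.0, 87.0, 102.0], [-129.0, 90.0, 105.0], [33.0, 90.0, 102.0], [26.0, 90.0, 102.0], [18.0, 89.0, 101.0], [10.0, 89.0, 101.0], [-124.0, 94.0, 105.0], [-132.0, 92.0, 104.0], [32.0, 87.0, 97.0], [24.0, 90.0, 99.0], [16.0, 87.0, 97.0], [8.0, 86.0, 96.0], [-126.0, 96.0, 105.0], [36.0, 88.0, 95.0], [28.0, 89.0, 96.0], [20.0, 89.0, 96.0], [12.0, 89.0, 96.0], [-124.0, 98.0, 103.0], [-132.0, 99.0, 104.0], [30.0, 90.0, 94.0], [22.0, 91.0, 95.0], [14.0, 88.0, 93.0], [-123.0, 92.0, 96.0], [-129.0, 101.0, 104.0], [-126.0, 100.0, 101.0], [-124.0, 94.0, 93.0], [-130.0, 101.0, 98.0], [-126.0, 104.0, 98.0], [-125.0, 101.0, 93.0], [-132.0, 101.0, 94.0]]
```

View pics/c1.png

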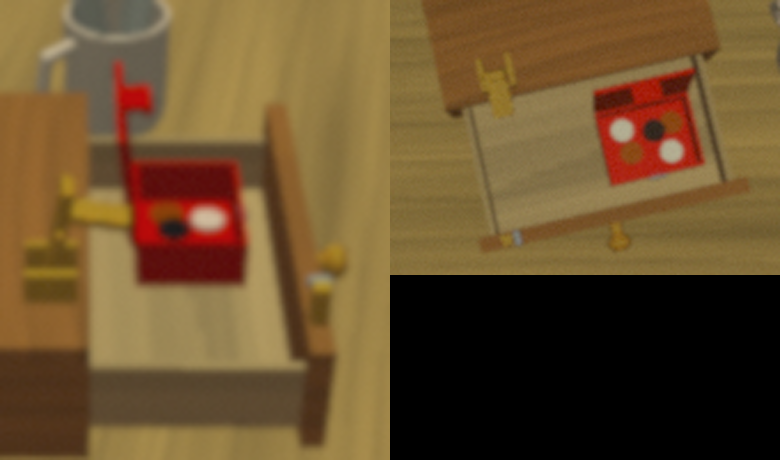

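Call:
move_arm(increments=[[[0, 0, 0, 0, 0, 0, 0.112], [0, 0, 0, 0, 0, 0, 0.111], [0, 4.77, -3.7, 0, 0, 0, 0], [0, 4.77, -3.7, 0, 0, 0, 0], [0, 4.77, -3.7, 0, 0, 0, 0], [0, 4.77, -3.7, 0, 0, 0, 0], [0, 4.77, -3.7, 0, 0, 0, 0], [0, 4.77, -3.7, 0, 0, 0, 0], [0, 4.77, -3.7, 0, 0, 0, 0], [0, 4.77, -3.7, 0, 0, 0, 0], [0, 4.77, -3.7, 0, 0, 0, 0], [0, 4.77, -3.7, 0, 0, 0, 0]]], force=20)

```text
time_s: 1.6
ee_pos: [642.6, -62.6, 208.7]
ee_rot: [-179.7, 0.3, 10.2]
force: [0.5, -1.0, 0.5]
gripper_width: 0.7
```

```bash
cat >> h.py <<'E'
def st():
    s=monitor.state();c=np.load('chest.npz');y=float(c['y']);O=c['O'];ex=np.array([np.cos(y),np.sin(y)]);ey=np.array([-ex[1],ex[0]])
    p=s['ee_pos'];f=s['force']
    print('t',round(s['time_s'],2),'chest',np.round([(p[:2]-O)@ex,(p[:2]-O)@ey,p[2]],1),'rot',s['ee_rot'].round(2),'F chest',np.round([f[:2]@ex,f[:2]@ey,f[2]],1),'w',round(s['gripper_width'],1))
def tochest(W):
    c=np.load('chest.npz');y=float(c['y']);O=c['O'];ex=np.array([np.cos(y),np.sin(y)]);ey=np.array([-ex[1],ex[0]])
    q=W.copy();q[...,:2]=np.stack([(W[...,:2]-O)@ex,(W[...,:2]-O)@ey],-1);return q
E
python3 -c "
from h import *
st();print(monitor.state()['qpos'].round(1))"
```

```text
t 1.6 chest [ 33.4 -45.5 208.7] rot [-179.69    0.28   10.22] F chest [ 0.3 -1.1  0.5] w 0.7
[-6.7 25.1 79.8  0.2 75.4 73. ]
```

Call:
move_arm(increments=[[[0, -1.0, 0.2, 3.5, -0.003, -0.003, -0.016], [0, -0.7, 0.2, 3.5, 0, 0, 0], [0, -0.6, 0.05, 3.0, 0, 0, 0], [0, 0, 0, 0.0, 0, 0, 0]]])

```text
time_s: 2.1
ee_pos: [622.3, -65.8, 103.7]
ee_rot: [-179.8, 0.5, 11.6]
force: [-0.5, 0.7, 0.3]
gripper_width: 0.8
```

```bash
python3 -c "
from h import *
grab('side','s2.png');grab('top','t2.png');st()
a=cv2.imread('pics/s2.png')[100:280,230:400];b=cv2.imread('pics/t2.png')[150:330,205:405]
cv2.imwrite('pics/c2.png',np.hstack([cv2.resize(a,(378,400)),cv2.resize(b,(400,400))]))"
```

```text
t 2.2 chest [ 15.7 -45.5 106.9] rot [-1.7991e+02  1.2000e-01  1.1610e+01] F chest [-0.  -0.9  0.7] w 0.5
```

View pics/c2.png

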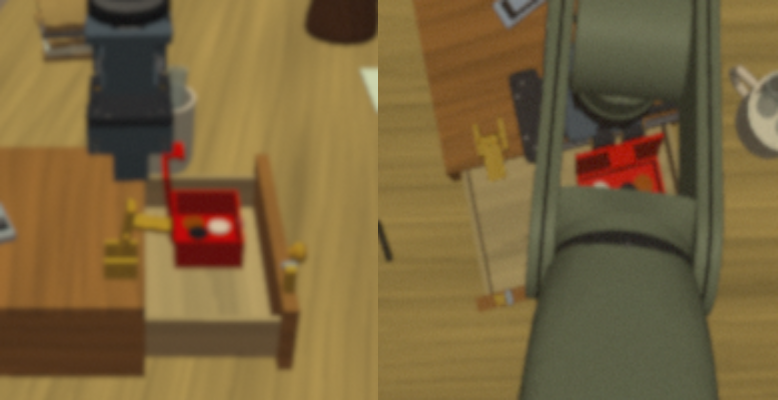

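Call:
move_arm(increments=[[[0, -1.2, 0.2, 0, 0, 0, 0.008], [0, -1.3, 0.2, 0, 0, 0, 0], [0, -1.5, 0, 0, 0, 0, 0], [0, -1.5, 0, 0, 0, 0, 0], [0, -0.75, 0, 0.35, 0, 0, 0], [0, -0.7, 0, 0.35, 0, 0, 0], [0, 0, 0, 0, 0, 0, 0]]])

```text
time_s: 3.08
ee_pos: [555.0, -85.5, 103.9]
ee_rot: [179.9, -0.3, 11.1]
force: [-0.3, -0.6, -0.1]
gripper_width: 0.6
```

```bash
python3 -c "
from h import *
st()"
```

```text
t 3.08 chest [-56.9 -51.  103.9] rot [179.93  -0.33  11.07] F chest [-0.4 -0.6 -0.1] w 0.6
```

Call:
move_arm(increments=[[[0, -0.5, 0, 0.7, 0, 0, 0], [0, -0.6, 0, 0.8, 0, 0, 0], [0, -0.5, 0, 0.4, 0, 0, 0], [0, -0.5, 0, 0.4, 0, 0, 0], [0, -0.5, 0, 0.4, 0, 0, 0], [0, -0.5, 0, 0.4, 0, 0, 0], [0, 0, 0, 0, 0, 0, 0]]])

```text
time_s: 3.95
ee_pos: [522.9, -91.7, 69.8]
ee_rot: [180.0, -0.3, 11.1]
force: [-0.6, 0.2, -0.4]
gripper_width: 0.6
```

```bash
python3 -c "
from h import *
f=grab('side','s3.png');st()
q=tochest(cloud(f));C=f['color'].astype(int)
p=(q[...,0]<-60)&(q[...,2]>74)&(q[...,2]<82)&(abs(q[...,1]-30)<90)
print(np.percentile(q[p],[2,98],axis=0).round())
a=cv2.imread('pics/s3.png')[110:280,230:400]
cv2.imwrite('pics/c3.png',cv2.resize(a,(600,600)))"
```

```text
t 4.0 chest [-89.2 -50.9  70. ] rot [179.94  -0.31  11.1 ] F chest [ 0.2  0.1 -0.7] w 0.4
[[-135.  -57.   75.]
 [ -77.  117.   81.]]
```

View pics/c3.png

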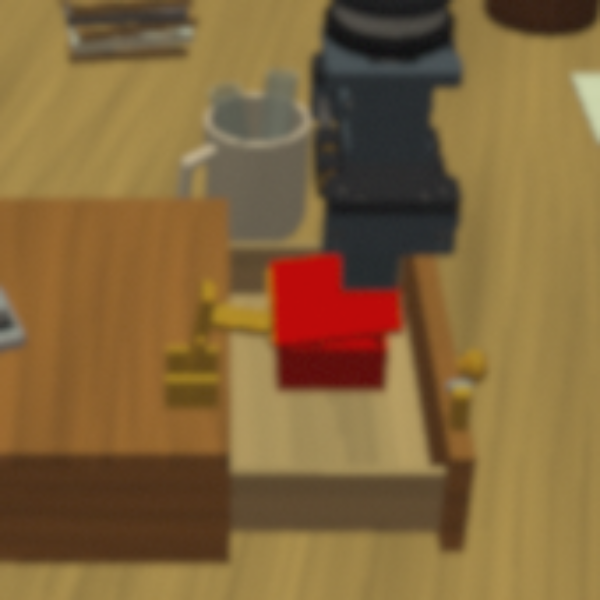

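The lid (275–400, 255–345 in the crop) is nearly down, with the fingers on its front lip. The drawer has not moved. Next I press in small steps.

Call:
move_arm(increments=[[[0, -0.3, 0, 0.2, 0, 0, 0], [0, 0, 0, 0.2, 0, 0, 0], [0, 0, 0, 0.2, 0, 0, 0], [0, 0, 0, 0.2, 0, 0, 0]]])

```text
time_s: 4.5
ee_pos: [522.0, -92.2, 65.9]
ee_rot: [179.9, -0.5, 11.1]
force: [-2.5, 2.0, 16.0]
gripper_width: 0.1
```

Call:
move_arm(increments=[[[0, 0, 0, 0.15, 0, 0, 0], [0, 0, 0, 0.15, 0, 0, 0]]])

```text
time_s: 4.75
ee_pos: [523.3, -91.9, 66.2]
ee_rot: [179.9, -0.7, 11.1]
force: [-2.4, 1.2, 9.6]
gripper_width: 0.3
```

Call:
move_arm(increments=[[[0, 0, 0, 0.15, 0, 0, 0], [0, 0, 0, 0.15, 0, 0, 0]]])

```text
time_s: 5.0
ee_pos: [524.3, -91.7, 66.2]
ee_rot: [179.8, -0.9, 11.1]
force: [-2.3, 1.0, 10.2]
gripper_width: 0.5
```

Call:
move_arm(increments=[[[0, -0.25, 0, 0.22, 0, 0.015, 0], [0, -0.15, 0, 0.25, 0, 0.008, 0]]])

```text
time_s: 5.25
ee_pos: [524.8, -91.7, 66.4]
ee_rot: [179.8, -2.9, 11.0]
force: [-3.1, 2.8, 17.7]
gripper_width: 0.5
```

Call:
move_arm(increments=[[[0, -0.15, 0, 0.28, 0, 0.008, 0], [0, -0.1, 0, 0.28, 0, 0, 0]]])

```text
time_s: 5.5
ee_pos: [526.3, -91.4, 66.6]
ee_rot: [179.7, -3.9, 10.9]
force: [-3.2, 3.1, 17.6]
gripper_width: 0.1
```

Call:
move_arm(increments=[[[0, -0.3, 0, -0.4, 0, -0.068, 0], [0, -0.4, 0, -0.1, 0, 0, 0], [0, 0, 0, 0, 0, 0, 0]]])

```text
time_s: 5.88
ee_pos: [519.2, -92.7, 72.3]
ee_rot: [179.6, -0.1, 10.9]
force: [-0.3, -0.5, -1.2]
gripper_width: 0.6
```

```bash
python3 -c "
from h import *
st()"
```

```text
t 5.88 chest [-93.5 -51.2  72.3] rot [ 1.7965e+02 -1.0000e-01  1.0910e+01] F chest [-0.4 -0.4 -1.2] w 0.6
```

Call:
move_arm(increments=[[[0, -0.1, 0, 0.4, 0, 0, 0], [0, -0.1, 0, 0.3, 0, -0.006, 0], [0, -0.15, 0, 0.3, 0, -0.006, 0]]])

```text
time_s: 6.25
ee_pos: [517.0, -93.2, 65.2]
ee_rot: [179.6, 0.3, 10.8]
force: [-1.2, 2.4, 19.4]
gripper_width: 0.5
```

Call:
move_arm(increments=[[[0, -0.1, 0, 0.35, 0, -0.006, 0], [0, -0.1, 0, 0.4, 0, -0.006, 0]]])

```text
time_s: 6.5
ee_pos: [516.6, -93.3, 61.2]
ee_rot: [179.6, 0.7, 10.7]
force: [-0.3, 1.4, 6.9]
gripper_width: 0.5
```

Call:
move_arm(increments=[[[0, 0, 0, 0.25, 0, 0.006, 0], [0, 0, 0, 0.25, 0, 0, 0]]])

```text
time_s: 6.75
ee_pos: [516.2, -93.3, 56.3]
ee_rot: [179.6, 0.3, 10.7]
force: [-2.6, 0.6, 17.7]
gripper_width: 0.5
```

Call:
move_arm(increments=[[[0, 0, 0, 0.2, 0, 0.006, 0], [0, 0, 0, 0.2, 0, 0, 0]]])

```text
time_s: 7.0
ee_pos: [518.7, -92.8, 56.1]
ee_rot: [179.6, -0.4, 10.7]
force: [-2.3, 3.9, 17.5]
gripper_width: 0.4
```

Call:
move_arm(increments=[[[0, 0, 0, -2.0, 0, -0.006, -0.005], [0, 0, 0, -3.0, 0, 0, 0], [0, -2, -0.5, -0.6, 0, 0, 0], [0, -3.5, -0.5, 0, 0, 0, 0], [0, -3.5, -0.3, 0, 0, 0, 0], [0, 0, 0, 0, 0, 0, 0]]])

```text
time_s: 7.75
ee_pos: [424.4, -97.0, 110.6]
ee_rot: [179.7, 0.1, 11.0]
force: [0.4, -0.3, 0.7]
gripper_width: 0.4
```

```bash
python3 -c "
from h import *
f=grab('side','s4.png');st()
q=tochest(cloud(f));C=f['color'].astype(int)
red=(C[...,0]>120)&(C[...,1]<50)&(abs(q[...,1]+50)<60)&(q[...,0]<0)&(q[...,2]>50)
a=q[red];print(np.percentile(a,[2,50,98],axis=0).round(1))
for x in range(-110,-20,10):
  b=a[(a[:,0]>x)&(a[:,0]<x+10)];print(x,len(b),np.median(b[:,2]).round(1) if len(b) else '')
p=(q[...,0]<-60)&(q[...,2]>74)&(q[...,2]<82)&(abs(q[...,1]-60)<60)
print(np.percentile(q[p],[2,98],axis=0).round())
a=cv2.imread('pics/s4.png')[110:280,230:400]
cv2.imwrite('pics/c4.png',cv2.resize(a,(500,500)))"
```

```text
t 7.8 chest [-185.5  -37.6  111. ] rot [ 1.7962e+02 -3.0000e-02  1.0960e+01] F chest [-0.3 -0.1  0.5] w -0.0
[[-99.2 -95.2  53.6]
 [-63.4 -48.   56.9]
 [-26.9  -6.5  59.3]]
-110 9 56.0
-100 105 56.7
-90 108 56.5
-80 110 57.0
-70 111 57.2
-60 107 57.1
-50 111 57.0
-40 104 57.2
-30 41 57.3
[[-127.    3.   75.]
 [-113.  119.   81.]]
```

View pics/c4.png

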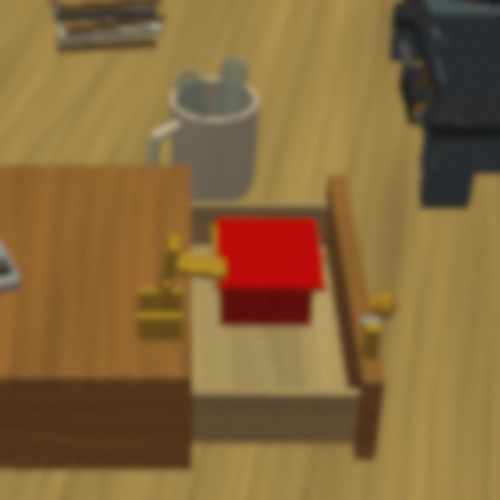

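The lid is shut: flat at z 57 (215–322, 217–322 in the crop). The drawer has shifted in about 8 mm. Next I go down in front of the panel and push.

Call:
move_arm(increments=[[[0, 0, 0, 3.3, 0, 0, 0], [0, 0, 0, 3.3, 0, 0, 0], [0, 1.5, 0, 0, 0, 0, 0], [0, 1.2, 0, 0, 0, 0, 0], [0, 0.8, 0, 0, 0, 0, 0], [0, 1.0, 0, 0, 0, 0, 0], [0, 1.2, 0, 0, 0, 0, 0], [0, 1.2, 0, 0, 0, 0, 0]]])

```text
time_s: 8.8
ee_pos: [503.5, -84.8, 45.9]
ee_rot: [179.4, -0.2, 11.0]
force: [-2.5, -1.1, -2.5]
gripper_width: 0.1
```

```bash
python3 -c "
from h import *
st()"
```

```text
t 8.8 chest [-107.3  -40.3   45.9] rot [179.45  -0.24  11.03] F chest [-2.7 -0.6 -2.5] w 0.1
```

Call:
move_arm(increments=[[[0, 1.2, 0, 0, 0.005, 0, 0], [0, 1.2, 0, 0, 0, 0, 0], [0, 1.2, 0, 0, 0, 0, 0], [0, 1.0, 0, 0, 0, 0, 0], [0, 0.8, 0, 0, 0, 0, 0], [0, 0.4, 0, 0, 0, 0, 0]]])

```text
time_s: 9.55
ee_pos: [565.2, -72.5, 46.2]
ee_rot: [179.8, -0.3, 11.0]
force: [-2.2, -0.7, -0.8]
gripper_width: 0.5
```

```bash
python3 -c "
from h import *
st()"
```

```text
t 9.55 chest [-44.3 -40.2  46.2] rot [179.76  -0.28  11.04] F chest [-2.3 -0.2 -0.8] w 0.5
```

Call:
move_arm(increments=[[[0, 0.3, 0, 0, 0, 0, 0], [0, 0.3, 0, 0, 0, 0, 0], [0, 0.3, 0, 0, 0, 0, 0]]])

```text
time_s: 9.93
ee_pos: [567.4, -72.1, 46.4]
ee_rot: [179.8, 0.6, 11.1]
force: [-9.9, -3.1, 5.3]
gripper_width: 0.7
```

Call:
move_arm(increments=[[[0, 0.3, 0, 0, 0, 0, 0], [0, 0.3, 0, 0, 0, 0, 0], [0, 0.3, 0, 0, 0, 0, 0]]])

```text
time_s: 10.3
ee_pos: [566.9, -72.1, 46.7]
ee_rot: [179.9, 1.7, 11.2]
force: [-9.1, -3.4, 5.5]
gripper_width: 0.3
```

```bash
python3 -c "
from h import *
st()"
```

```text
t 10.3 chest [-42.6 -40.2  46.7] rot [179.9    1.7   11.18] F chest [-9.6 -1.6  5.5] w 0.3
```

Call:
move_arm(increments=[[[0, 0.5, 0, 0, 0, 0.02, 0], [0, 0.5, 0, 0, 0, 0.015, 0], [0, 0.5, 0, 0, 0, 0.015, 0]]])

```text
time_s: 10.68
ee_pos: [567.8, -72.0, 46.4]
ee_rot: [-180.0, 0.5, 11.3]
force: [-12.0, -4.5, 6.5]
gripper_width: 0.6
```

```bash
python3 -c "
from h import *
st()"
```

```text
t 10.68 chest [-41.8 -40.2  46.4] rot [-179.99    0.46   11.31] F chest [-12.7  -2.    6.5] w 0.6
```

Call:
move_arm(increments=[[[0, 0.7, 0, 0, 0, 0.02, 0], [0, 0.7, 0, 0, 0, 0.015, 0], [0, 0.7, 0, 0, 0, 0.01, 0]]])

```text
time_s: 11.05
ee_pos: [568.0, -71.9, 46.2]
ee_rot: [-179.8, 0.3, 11.5]
force: [-18.2, -6.2, 11.6]
gripper_width: 0.8
```

```bash
python3 -c "
from h import *
st()"
```

```text
t 11.05 chest [-41.6 -40.1  46.2] rot [-179.81    0.27   11.48] F chest [-19.   -2.6  11.6] w 0.8
```

```bash
python3 -c "
from h import *
f=grab('side','s5.png');g=grab('top','t5.png');st()
for F in(f,g):
  q=tochest(cloud(F))
  p=(q[...,0]<2)&(q[...,0]>-60)&(q[...,2]>72)&(q[...,2]<82)&(abs(q[...,1]-75)<50)
  print(p.sum(),np.percentile(q[p],[2,50,98],axis=0).round(1).tolist())
  p=(q[...,0]<2)&(q[...,0]>-60)&(q[...,2]>98)&(q[...,2]<108)&(abs(q[...,1]-98)<12)
  print(p.sum(),np.percentile(q[p],[2,50,98],axis=0).round(1).tolist())
a=cv2.imread('pics/s5.png')[130:280,220:370];b=cv2.imread('pics/t5.png')[150:300,205:355]
cv2.imwrite('pics/c5.png',np.hstack([cv2.resize(a,(400,400)),cv2.resize(b,(400,400))]))"
```

```text
t 11.15 chest [-41.5 -40.1  46.2] rot [-179.8     0.28   11.48] F chest [-18.5  -3.   11.1] w 0.7
161 [[-24.1, 27.7, 72.7], [-16.9, 90.4, 78.1], [-10.4, 123.3, 80.6]]
38 [[-23.6, 86.9, 98.7], [-17.4, 96.3, 103.4], [-11.7, 101.6, 105.8]]
167 [[-23.9, 52.9, 73.5], [-18.3, 86.0, 77.3], [-0.3, 124.3, 81.2]]
44 [[-23.6, 87.4, 98.7], [-17.2, 94.8, 101.4], [-11.0, 103.5, 106.3]]
```

View pics/c5.png

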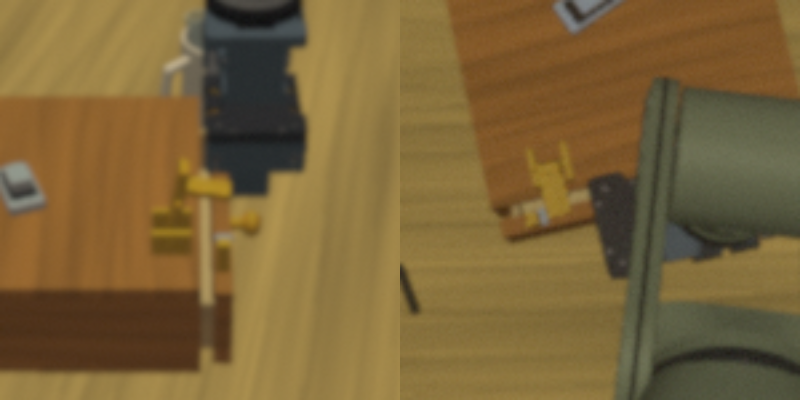

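The panel is still about 10 mm out (panel front at x −24), so the catch is holding it. I'll check whether the gripper's shape is touching anything.

```bash
python3 -c "
from h import *
f=grab('side');q=tochest(cloud(f))
m=(q[...,1]>-140)&(q[...,1]<60)&(q[...,0]>-110)&(q[...,0]<60)&(q[...,2]>90)
for z in range(90,180,8):
  a=q[m&(q[...,2]>z)&(q[...,2]<=z+8)]
  if len(a):print(z,len(a),np.percentile(a,[3,97],axis=0).round(0).tolist())
print(monitor.state()['force'],monitor.state()['torque'],monitor.state()['qpos'].round(1))"
```

```text
90 2 [[27.0, 59.0, 92.0], [34.0, 60.0, 93.0]]
98 8 [[8.0, 58.0, 103.0], [34.0, 60.0, 105.0]]
122 75 [[-77.0, -115.0, 125.0], [-5.0, 41.0, 130.0]]
130 130 [[-76.0, -116.0, 130.0], [-4.0, 42.0, 138.0]]
138 158 [[-78.0, -116.0, 138.0], [-4.0, 41.0, 145.0]]
146 227 [[-78.0, -66.0, 147.0], [-4.0, 47.0, 154.0]]
154 111 [[-77.0, -101.0, 154.0], [-3.0, 49.0, 162.0]]
162 502 [[-76.0, 7.0, 163.0], [-6.0, 49.0, 170.0]]
170 105 [[-65.0, -44.0, 170.0], [-15.0, 11.0, 178.0]]
178 86 [[-61.0, -25.0, 178.0], [-17.0, 11.0, 185.0]]
[-17.4021897   -5.61886787  11.71867493] [-1.11430658  2.7106268  -0.07480978] [-8.400e+00  2.710e+01  1.026e+02  1.000e-01  5.070e+01  7.000e+01]
```

Call:
move_arm(increments=[[[0, 0.7, 0, -0.2, 0, 0.0, 0], [0, 0.8, 0, -0.2, 0, 0.0, 0], [0, 0.9, 0, -0.2, 0, 0.0, 0]]])

```text
time_s: 11.58
ee_pos: [566.9, -71.9, 47.2]
ee_rot: [-179.5, 3.3, 11.6]
force: [-20.0, -7.2, 6.2]
gripper_width: 0.6
```

```bash
python3 -c "
from h import *
st()"
```

```text
t 11.57 chest [-42.6 -40.   47.2] rot [-179.53    3.35   11.64] F chest [-21.   -3.2   6.2] w 0.6
```

Call:
move_arm(increments=[[[0, 0.7, 0, 0, 0, 0.05, 0], [0, 1.0, 0, -0.1, 0, 0.02, 0]]])

```text
time_s: 11.82
ee_pos: [576.6, -69.9, 46.3]
ee_rot: [-179.4, 0.1, 11.6]
force: [-4.8, -1.5, -3.2]
gripper_width: 0.4
```

```bash
python3 -c "
from h import *
st()"
```

```text
t 11.82 chest [-32.7 -39.9  46.3] rot [-1.7943e+02  9.0000e-02  1.1600e+01] F chest [-5.  -0.5 -3.2] w 0.4
```

Call:
move_arm(increments=[[[0, 0.3, 0, 0, 0, 0, 0], [0, 0.3, 0, 0, 0, 0, 0]]])

```text
time_s: 12.08
ee_pos: [577.0, -69.8, 46.5]
ee_rot: [-179.4, 0.7, 11.6]
force: [-9.5, -3.8, 5.4]
gripper_width: 0.4
```

```bash
python3 -c "
from h import *
st()"
```

```text
t 12.07 chest [-32.3 -39.8  46.5] rot [-179.35    0.72   11.59] F chest [-10.1  -1.9   5.4] w 0.4
```

Call:
move_arm(increments=[[[0, -2, 0, 0, -0.01, 0, 0.008], [0, -2, 0, -2.0, 0, 0, 0], [0, 0, 0, -5, 0, 0, 0], [0, 0, 0, -5, 0, 0, 0], [0, 0, 0, -5, 0, 0, 0], [0, 3.5, -3.5, 0, 0, 0, 0], [0, 3.5, -3.5, 0, 0, 0, 0], [0, 3.5, -3.0, 0, 0, 0, 0], [0, 1.5, -1.0, 0, 0, 0, 0], [0, 0, 0, 0, 0, 0, 0]]])

```text
time_s: 13.32
ee_pos: [648.3, 57.4, 231.8]
ee_rot: [179.8, -1.4, 10.8]
force: [-0.2, -1.0, -0.4]
gripper_width: 0.7
```

```bash
python3 -c "
from h import *
st()
f=grab('side');g=grab('top')
for F in(f,g):
  q=tochest(cloud(F))
  p=(q[...,0]<20)&(q[...,0]>-60)&(q[...,2]>74)&(q[...,2]<80)&(abs(q[...,1])<120)
  if p.sum():print(p.sum(),np.percentile(q[p],[2,50,98],axis=0).round(1).tolist())
"
```

```text
t 13.32 chest [ 62.2  71.2 231.8] rot [179.82  -1.36  10.84] F chest [-0.4 -1.  -0.4] w 0.7
291 [[-14.5, -114.2, 76.4], [-7.8, 12.2, 78.3], [-0.9, 117.3, 79.9]]
487 [[-14.5, -116.5, 74.2], [-7.2, -36.5, 77.2], [-0.0, 116.4, 79.7]]
```

Call:
move_arm(increments=[[[0, -0.7, 0, 3.2, 0, -0.02, -0.005], [0, -0.6, 0, 3.2, 0, 0, 0], [0, 0, 0, 2.6, 0, 0, 0], [0, 0, 0, 0, 0, 0, 0]]])

```text
time_s: 13.92
ee_pos: [633.5, 49.3, 142.0]
ee_rot: [179.7, -0.3, 10.8]
force: [-0.8, -0.7, 0.2]
gripper_width: 0.7
```

```bash
python3 -c "
from h import *
st()"
```

```text
t 13.93 chest [ 46.2  66.  142. ] rot [179.74  -0.34  10.77] F chest [-0.9 -0.5  0.2] w 0.7
```

Call:
move_arm(increments=[[[0, -0.6, -0.3, 0, 0, 0, -0.006], [0, -0.8, -0.25, 0, 0, 0, 0], [0, -0.9, 0, 0, 0, 0, 0], [0, -0.8, 0, 0, 0, 0, 0], [0, 0, 0, 0, 0, 0, 0]]])

```text
time_s: 14.55
ee_pos: [601.8, 48.0, 146.9]
ee_rot: [179.7, -0.9, 11.1]
force: [-0.6, -0.1, 0.1]
gripper_width: 0.3
```

```bash
python3 -c "
from h import *
f=grab('side','s6.png');st()
a=cv2.imread('pics/s6.png')[110:260,210:360]
cv2.imwrite('pics/c6.png',cv2.resize(a,(500,500)))"
```

```text
t 14.6 chest [ 15.2  70.9 146.9] rot [179.66  -0.88  11.08] F chest [-0.6 -0.4  0.7] w 0.5
```

View pics/c6.png

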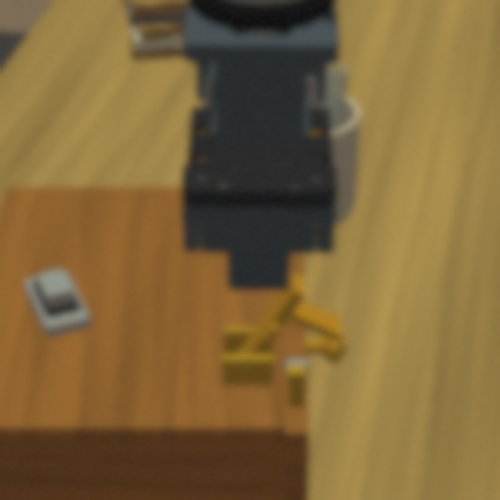

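The finger is behind the bar and the clamp leans about 55–60° (250–340, 285–355). I keep following the arc.

Call:
move_arm(increments=[[[0, -0.8, 0, 0.8, 0, -0.01, 0], [0, -0.8, 0, 0.8, 0, 0, 0], [0, -0.5, 0, 0.6, 0, 0, 0], [0, -0.5, 0, 0.6, 0, 0, 0], [0, -0.3, 0, 0.3, 0, 0, 0], [0, 0, 0, 0, 0, 0, 0]]])

```text
time_s: 15.35
ee_pos: [575.8, 42.4, 115.0]
ee_rot: [179.6, -0.7, 11.1]
force: [-0.4, 0.3, 0.7]
gripper_width: 0.5
```

```bash
python3 -c "
from h import *
st()"
```

```text
t 15.35 chest [-11.8  70.4 115. ] rot [179.63  -0.75  11.06] F chest [-0.4  0.4  0.7] w 0.5
```

Call:
move_arm(increments=[[[0, -0.5, -0.1, 0.1, 0, -0.01, 0], [0, -0.4, 0, 0.3, 0, 0, 0], [0, -0.2, 0, 0.3, 0, -0.006, 0], [0, -0.1, 0, 0.3, 0, -0.006, 0], [0, -0.1, 0, 0.3, 0, -0.006, 0]]])

```text
time_s: 15.98
ee_pos: [570.5, 41.9, 107.4]
ee_rot: [179.5, -0.2, 11.0]
force: [2.0, 0.2, 2.2]
gripper_width: 0.5
```

```bash
python3 -c "
from h import *
st()"
```

```text
t 15.97 chest [-17.1  71.  107.4] rot [179.52  -0.25  11.04] F chest [ 2.  -0.1  2.2] w 0.5
```

Call:
move_arm(increments=[[[0, -0.3, 0, 0.3, 0, -0.006, 0], [0, -0.2, 0, 0.3, 0, -0.006, 0], [0, -0.1, 0, 0.3, 0, -0.006, 0], [0, -0.1, 0, 0.3, 0, -0.006, 0]]])

```text
time_s: 16.48
ee_pos: [563.0, 40.7, 98.9]
ee_rot: [179.5, 1.1, 11.0]
force: [-4.5, -0.6, 22.6]
gripper_width: 0.5
```

```bash
python3 -c "
from h import *
st()"
```

```text
t 16.48 chest [-24.7  71.3  98.9] rot [179.55   1.13  11.01] F chest [-4.5  0.3 22.6] w 0.5
```

Call:
move_arm(increments=[[[0, 0, 0, 0.15, 0, 0, 0], [0, 0, 0, -2, 0, 0.01, 0], [0, 0, 0, -4, 0, 0, 0], [0, -2, 0, -5, 0, 0, 0], [0, -4, 2, -1, 0, 0, 0], [0, -5, 3, 0, 0, 0, 0], [0, -5, 4, 0, 0, 0, 0], [0, -5, 4, 0, 0, 0, 0], [0, 0, 0, 0, 0, 0, 0]]])

```text
time_s: 17.6
ee_pos: [377.8, -126.1, 229.0]
ee_rot: [179.4, 0.8, 11.1]
force: [0.1, -0.4, 0.4]
gripper_width: 0.4
```

```bash
python3 -c "
from h import *
f=grab('side','s7.png');g=grab('top','t7.png');st()
for F in(f,g):
  q=tochest(cloud(F))
  p=(q[...,0]<20)&(q[...,0]>-60)&(q[...,2]>74)&(q[...,2]<80)&(abs(q[...,1])<120)
  print('panel',np.percentile(q[p],[2,50,98],axis=0).round(1).tolist())
  p=(q[...,0]<5)&(q[...,0]>-60)&(q[...,2]>88)&(q[...,2]<170)&(abs(q[...,1]-76)<8)
  print('clamp',np.percentile(q[p],[2,50,98],axis=0).round(1).tolist())
  for n,m in(('mug',(q[...,1]<-140)&(q[...,1]>-300)&(abs(q[...,0])<150)&(q[...,2]>30)&(q[...,2]<150)),('tuner',(q[...,0]>80)&(q[...,0]<200)&(abs(q[...,1])<140)&(q[...,2]>95)&(q[...,2]<130))):print(n,np.percentile(q[m],[2,50,98],axis=0).round(0).tolist())
a=cv2.imread('pics/s7.png')[110:320,190:400];b=cv2.imread('pics/t7.png')[90:300,200:410]
cv2.imwrite('pics/c7.png',np.hstack([cv2.resize(a,(400,400)),cv2.resize(b,(400,400))]))"
```

```text
t 17.7 chest [-235.7  -55.3  228.9] rot [179.47   0.71  11.33] F chest [0.6 0.3 0.7] w 0.1
panel [[-20.4, -114.1, 76.1], [-7.8, -7.1, 78.3], [-0.9, 117.1, 79.8]]
clamp [[-39.8, 68.3, 90.2], [-22.0, 78.4, 98.8], [3.9, 83.6, 100.8]]
mug [[-58.0, -270.0, 33.0], [-22.0, -211.0, 78.0], [29.0, -195.0, 117.0]]
tuner [[125.0, -4.0, 95.0], [140.0, 23.0, 100.0], [160.0, 37.0, 108.0]]
panel [[-14.4, -115.6, 74.4], [-7.6, -18.8, 77.2], [3.4, 116.1, 79.8]]
clamp [[-39.9, 68.4, 94.2], [-18.0, 75.9, 97.8], [4.1, 83.7, 101.7]]
mug [[-59.0, -266.0, 34.0], [-18.0, -228.0, 84.0], [28.0, -193.0, 118.0]]
tuner [[126.0, -5.0, 95.0], [142.0, 17.0, 103.0], [159.0, 40.0, 109.0]]
```

View pics/c7.png

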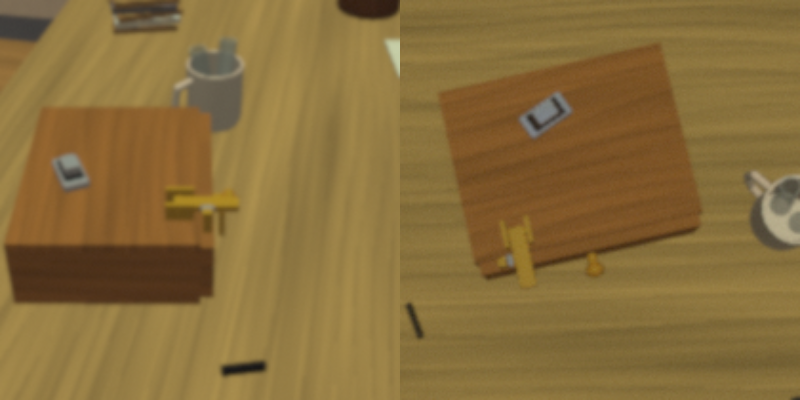

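The drawer is home and the clamp bar is level at z 99, over the drawer front (165–238, 200 in the side crop). The mug, nut and tuner look unmoved.

```bash
python3 -c "
from workcell import job
print(job.job_done())"
```

```text
the job is handed in; nothing more can be done
None
```

The pick drawer is closed up in the order you asked, and the job is handed in at about 18 s on the robot's clock.

- **Lid:** I folded it over and pressed it down at its front lip until it snapped shut. It then measured flat at z 57 along its whole length. The largest force I read while pressing was about 20 N; I saw readings only at the end of each move, so a short peak in between could have gone unseen. I couldn't re-check the lid after the drawer went in, because it is then hidden.
- **Drawer:** I pushed it home past its catch. The panel front measured at x −14.5 before I folded the clamp. The catch held until I pushed with about 21 N, more than the 8–13 N given.
- **Last drawer check:** After the clamp went down, the top camera still put the panel front at −14.4. The side camera's edge value read −20.4, probably because the clamp's lip in front of the panel fell into that measurement.
- **Clamp:** I folded it forward and pressed it down with about 23 N. The bar now lies level at about z 99 with its end at x −40, as it should when clipped.
- **Left alone:** The mug and tuner measured within a few millimetres of where they started. I checked the nut only by eye, and it looked unmoved.

The robot was clear of everything when I handed in. `job_done` gives no verdict.

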